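# Slide the bar opener out of its groove and hang it on its pin

## Robot

A 7-joint arm with a two-finger parallel gripper is mounted at the origin on a cart in front of the work surface, level with it; the furniture and walls round the work are solid. World frame = base frame: x ahead of the robot, y to its left, z up, the work surface at z = 0. Lengths are in m, angles in rad, forces in N, time in s.
With the tool pointing down it reaches from about 0.4 to 0.85 m from the base axis. Payload 4.5 kg.
Tool frame: the origin (TCP) lies on the centre line of the jaws, within the pads' length; the fingertips stand r.tip_extent ahead of it and the grasp point (between the pads) is the TCP (r.tip_extent is the distance from the TCP to the fingertips, in m); z points along the fingers, y is the line along which they close (so a half turn about z gives the same grasp; the last joint's range is limited). The gripper opens to 88 mm and grips with 3 to 60 N. Pads are 18 mm wide; open, the fingers measure 123 mm over their backs; the gripper's body (75 mm by 187 mm) begins 45 mm behind the grasp point.
Start: joints at [-1.285, 0.689, -0.195, 1.565, 0.157, 0.902, -0.215], TCP at [0.156, 0.605, 0.258] pointing down, gripper open.
Joint ranges: [-3.01, 3.01], [-0.46, 2.08], [-1.47, 1.51], [0.13, 2.56], [-1, 4.14], [0.04, 2.09], [-2.66, 2.66]. Speed limits (rad/s): [2.57, 2.57, 3.14, 3.14, 3.14, 3.14, 3.14].

## Interface

Orientations are given as a unit quaternion [x, y, z, w].
In Python, from plant import sensors, vision, finish_job, r gives the robot as it stands. The module is installed in compiled form; this text tells all that it offers.
- The arm moves only by the tool step_arm, never from a script. Its argument "steps" is a list of rows, each a list of 2 entries, a list of its own where there are three numbers: the shift along the tool's x, y, z in cm, then the turn, a rotation vector about the tool's x, y, z in degrees. A call has 1 to 12 rows; each row shifts and turns the commanded pose from where the row before left it, along the tool's axes as they then stand; what a row does not reach is not made up. A row lasts 1/8 s, in which the tool goes at most 62.5 mm and 10.7 degrees, less where a joint would pass 70% of its speed; a pose out of reach is approached as far as the arm can. A call with a gripper value outside its range is refused whole. "claw" is the opening, from -1 (shut) to 1 (fully open), set as the call begins (left out, the last holds). The fingers move at their own pace and stop on an object; "grip_force" is the grip in N (left out, the last holds). Time passes only in rows, so rows that do not move let the fingers close. It gives the time, the measured TCP pose, the force, the opening and the grip force at its end, in the units of the state.
- sensors.get_state(): the state, without advancing time (a new reading comes with each control period).
- vision.snapshot(name): name is "scene" or "top" or "wrist"; returns a dict with "img" (384x512x3 uint8, red, green, blue), "fx", "fy", "cx", "cy" (pixels), "position" and "rotation" of the camera in the world. Camera axes: x right, y down, z forward; pixel columns grow to the right and rows downward; lengths in m; the calibration is good to about 2 mm. A picture is of the moment at which its call begins. There is no depth.
- finish_job(): hands the job in; it is judged then, once.
The state is a dict: "clock": time; "q": joint angles; "qd": joint speeds; "joint_torque": joint torques, N m; "tool_pos": TCP position; "eef_rot": TCP orientation; "contact_force": force on the tool from outside, world axes, zero at the start; "moment": the same for the moment, N m; "opening": opening from 0.0 (shut) to 1.0 (fully open); "finger_force": force on a finger pad.
Only numpy, scipy, OpenCV 4.12 (cv2) and the standard library are available. Lean on these libraries where they do the work, as an engineer would, in place of code of your own. Each camera call takes 0.05 s, during which the arm holds its last target. There are 200 camera calls.

## Task

The flat steel bottle opener lies sunk in the groove of the dark wooden tray, too thin and too deep to be gripped there. Press on it lightly from above, never hard, and slide it along the groove until its slotted end juts well out over the open end of the tray while it still lies flat; then pinch the jutting end by its two long edges, lift the opener clear, and gently lower its ring over the steel pin so that it lies flat along the wooden pin block. Let go of it there; do not drop it on the worktop, and leave the jigger, glass, tin and cup where they stand.

Things in the scene. Friction and masses are not known exactly. Their poses are not given: they have to be found in the camera images.
- opener_mid (a point): centre, half-way up, of the loose flat steel bottle opener: 160 x 40 x 3 mm, 80 to 170 g, slippery on the cork, less so under a rubber fingertip. Its x axis runs along it to the ring end, z is up. Long edges straight from 72 mm on the slotted side to 60 mm on the ring side of the centre; plate solid from -54 to +47 mm. It balances near its centre: jutting out over 75 mm it may tip off
- opener_ring (a point): centre of the opener's round hole, half-way through the plate, 60 mm from the opener's centre along its +x; the hole is 26 mm across, the ring round it 40 mm
- opener_lip (a point): the very end of the opener's other, slotted end (middle of the end edge, half-way up), 80 mm from the opener's centre along its -x; the slot there is 24 x 10 mm and does not fit over the pin
- tray: fixed dark wooden tray, 195 (x) x 96 (y) x 40 mm high, origin mid underside on the worktop. A groove 48 mm wide, 5 mm deep runs along x in its top, open at -x, shut by a 10 mm wall at +x. The opener starts flat in it, slotted end toward the open end and 4 to 22 mm inside, its top 2 mm below the tray's top. The groove's cork floor is stiff: it gives 1 mm per 40 N
- tray_mouth (a point): middle of the open end of the groove, on the groove's floor, 35 mm above the worktop at the tray's end face (same axes as the tray, whose -x points out of the groove)
- stand: fixed dark wooden pin block, 100 (x) x 60 (y) x 35 mm high, origin mid underside on the worktop; an upright steel pin stands 35 mm from its middle toward its +x end. With the ring on the pin the opener lies along the block, its slotted end jutting 55 mm over the block's -x end
- pin_foot (a point): foot of the steel pin on its axis, at the block's top, 35 mm above the worktop; the pin is 12 mm thick and stands 25 mm high with a blunt tapered tip
- jigger: bystander: steel double-cone jigger, 42 mm across, 80 mm high, loose; origin at the middle of its foot
- shot_glass: bystander: small clear glass, 47 mm across, 58 mm high, loose; origin at the middle of its foot
- tin: bystander: round tin, 75 mm across, 58 mm high, loose; origin at the middle of its foot
- cup: bystander: small white cup with a handle, 62 x 89 mm, 52 mm high, loose; origin at the middle of its foot
Mind the look-alikes: they are no part of the job. Leave any turquoise look-alike of the stand alone.

How it is judged:
By the outcome, as a careful person would: the job done as asked, in the order asked, and still so for the second after the job is handed in, with the robot touching nothing.
It also fails if it takes over 66 s, if anything falls off the work surface, if the arm or the gripper's body presses on something with over 40 N, if the wrist force passes 120 N, or if a joint passes its speed limit or range.

## Working session

There is one attempt and no reset: what is moved stays moved. The work goes in short steps, Python scripts to look and compute and a tool call to move; the robot and the scene stay as the last step left them, time stands still between calls to the robot, and variables do not carry over. Pictures are saved under pics/ and viewed, at most 12 in all, crops included, and the job is handed in when it is done.

Besides the shell and the picture viewer there is one more tool, called after ">>>" by a JSON object that holds its "op" and its "data", one argument or row to a line. step_arm: Moves the arm, as the interface text tells. Its arguments: {"type":"object","properties":{"steps":{"type":"array"},"claw":{"type":"number"},"grip_force":{"type":"number"}},"required":["steps"]}

```bash
mkdir -p pics; cat > h.py <<'E'
import numpy as np,cv2,json
from plant import sensors,vision,finish_job,r
from scipy.spatial.transform import Rotation as R
def snap(n,tag):
    s=vision.snapshot(n); cv2.imwrite(f'pics/{tag}.png',s['img'][:,:,::-1]); 
    np.savez(f'pics/{tag}.npz',**{k:np.array(v) for k,v in s.items()}); return s
def load(tag): return dict(np.load(f'pics/{tag}.npz'))
def ray(s,u,v):
    Rm=np.array(s['rotation']); Rm=Rm if Rm.shape==(3,3) else R.from_quat(Rm).as_matrix()
    d=Rm@np.array([(u-s['cx'])/s['fx'],(v-s['cy'])/s['fy'],1.]); return np.array(s['position'],float),d/np.linalg.norm(d)
def plane(s,u,v,z):
    o,d=ray(s,u,v); return o+d*(z-o[2])/d[2]
def proj(s,p):
    Rm=np.array(s['rotation']); Rm=Rm if Rm.shape==(3,3) else R.from_quat(Rm).as_matrix()
    c=Rm.T@(np.array(p)-s['position']); return np.array([s['fx']*c[0]/c[2]+s['cx'],s['fy']*c[1]/c[2]+s['cy']])
def tri(*obs):
    A=np.zeros((3,3));b=np.zeros(3)
    for s,u,v in obs:
        o,d=ray(s,u,v);P=np.eye(3)-np.outer(d,d);A+=P;b+=P@o
    x=np.linalg.solve(A,b); res=[np.linalg.norm((np.eye(3)-np.outer(ray(s,u,v)[1],ray(s,u,v)[1]))@(x-s['position'])) for s,u,v in obs]
    return x,np.round(np.array(res)*1000,1)
E
python3 - <<'E'
from h import *
a=snap('scene','s0');b=snap('top','t0')
cv2.imwrite('pics/c0.png',cv2.resize(np.vstack([a['img'],b['img']])[:,:,::-1],(400,600)))
for s in(a,b): print(s['position'],s['rotation'],s['fx'],s['cx'],s['cy'])
st=sensors.get_state();print(st,r.tip_extent)
E
```

```text
[-0.23867445  1.2336027   1.07542229] [-0.27135911  0.86049145 -0.40734083  0.14139358] 460.1057273370425 261.1017964974748 194.82660154873122
[0.26185285 0.20354143 1.19023735] [ 0.71899032 -0.68578577  0.07830657 -0.08135651] 393.94015033424483 252.8852762686712 191.0364490410218
{'clock': 0.1, 'q': array([-1.28517394,  0.68988113, -0.19449883,  1.56618028,  0.1573032 ,
        0.90252471, -0.21511923]), 'qd': array([-8.86152526e-04, -5.17699523e-04, -5.50441345e-04, -2.73536700e-04,
       -8.13868768e-05, -6.65615374e-04,  2.71875911e-04]), 'joint_torque': array([-5.14007770e-03, -5.28492594e+01, -1.27169207e+00, -1.53835523e+01,
       -5.24654647e-02,  1.98850634e-03,  3.67208872e-05]), 'tool_pos': array([0.1556552 , 0.60477754, 0.25701745]), 'eef_rot': array([ 1.25561210e-01,  9.92085550e-01, -8.01436663e-04, -3.28556109e-05]), 'contact_force': array([-0.50890076,  0.294906  ,  0.10370068]), 'moment': array([-0.03557634,  0.00660791,  0.04033173]), 'finger_force': 0.0, 'opening': 0.9971233114894156} 0.019
```

View pics/t0.png

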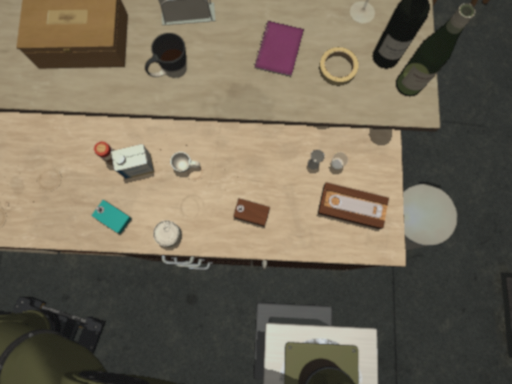

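View pics/s0.png

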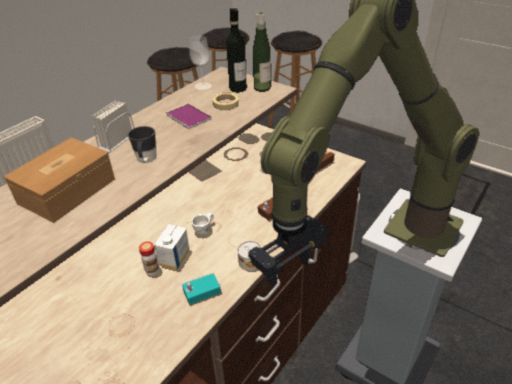

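The top view shows the tray with the opener at about (355,205). There are two pin-block candidates: brown at (252,212) and turquoise at (112,217). The brown one is the dark wooden stand. The scene view is partly hidden by the arm. I'll confirm with an enlarged crop.

```bash
python3 - <<'E'
from h import *
b=load('t0')
c=b['img'][170:240,225:400,::-1]
cv2.imwrite('pics/c1.png',cv2.resize(c,None,fx=4.5,fy=4.5,interpolation=cv2.INTER_CUBIC))
for p in [(239,208),(268,213),(325,185),(388,225),(316,157),(338,162),(112,217),(168,234),(405,264),(180,163)]: print(p,plane(b,*p,0.035).round(3))
a=load('s0')
for x in [plane(b,325,197,.035),plane(b,388,207,.035),plane(b,239,208,.035)]: print(proj(a,x))
E
```

```text
(239, 208) [0.474 0.254 0.035]
(268, 213) [0.463 0.167 0.035]
(325, 185) [ 0.557 -0.002  0.035]
(388, 225) [ 0.444 -0.188  0.035]
(316, 157) [0.644 0.026 0.035]
(338, 162) [ 0.631 -0.041  0.035]
(112, 217) [0.429 0.628 0.035]
(168, 234) [0.387 0.458 0.035]
(405, 264) [ 0.332 -0.234  0.035]
(180, 163) [0.605 0.442 0.035]
[293.80459306 168.63766917]
[322.94736633 148.08710381]
[265.28326708 208.71027508]
```

View pics/c1.png

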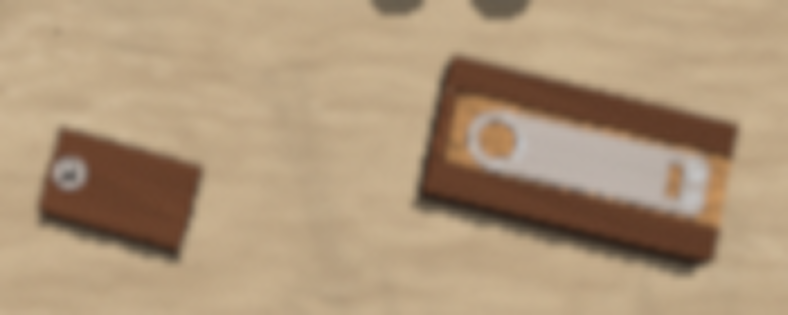

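The crop confirms it: the brown block has the pin at (240,208), toward its left (+y) end. The opener's ring is at the left (closed) end of the groove, and its slotted end is at right near the open end. Next I work out the move to a wrist-camera look.

```bash
cat >> h.py <<'E'
def plan(wps,head=None,maxmm=55,maxdeg=10,rnd=2):
    """wps: world positions; head: final heading (deg) of tool x. prints rows."""
    st=sensors.get_state(); p=np.array(st['tool_pos']);Rm=R.from_quat(st['eef_rot'])
    m=Rm.as_matrix(); h0=np.degrees(np.arctan2(m[1,0],m[0,0])); 
    tot=0 if head is None else (head-h0+180)%360-180
    # target: exact down
    ns=[int(max(1,np.ceil(np.linalg.norm(np.array(b)-a)*1000/maxmm))) for a,b in zip([p]+list(wps[:-1]),wps)]
    N=max(sum(ns),int(np.ceil(abs(tot)/maxdeg)))
    ns[-1]+=N-sum(ns)
    rows=[];cur=p;cR=Rm;k=0;prev=p
    for w,n in zip(wps,ns):
        for i in range(n):
            k+=1; tgt=prev+(np.array(w)-prev)*(i+1)/n
            h=h0+tot*k/N; hr=np.radians(h)
            x=np.array([np.cos(hr),np.sin(hr),0]);z=np.array([0,0,-1.]);y=np.cross(z,x)
            nR=R.from_matrix(np.c_[x,y,z])
            d=np.round(cR.inv().apply(tgt-cur)*100,rnd);rv=np.round(np.degrees((cR.inv()*nR).as_rotvec()),1)
            rows.append([d.tolist(),rv.tolist()]); cur=cur+cR.apply(d/100);cR=cR*R.from_rotvec(np.radians(rv))
        prev=np.array(w)
    print('h0',h0.round(2),'turn',round(tot,2),'end',cur.round(4)); print(json.dumps(rows)); return rows
E
python3 - <<'E'
from h import *
b=load('t0')
P=lambda u,v,z=.04:plane(b,225+u/4.5,170+v/4.5,z)
for q in [((455,57),(737,125)),((420,205),(690,272))]:
    d=P(*q[0])-P(*q[1]);print(P(*q[0]),P(*q[1]),np.linalg.norm(d),np.degrees(np.arctan2(d[1],d[0])))
d=P(60,130)-P(200,165);print(np.degrees(np.arctan2(d[1],d[0])))
print(P(495,138),P(705,188),P(705,187))
c=(P(495,138)+P(705,188))/2;print(c)
plan([[0.36,0.36,.26],[c[0],c[1],.26]],75.5)
E
```

```text
[ 0.56275452 -0.00420089  0.04      ] [ 0.52505902 -0.19137556  0.04      ] 0.19093273082927933 78.61339320653082
[0.46137857 0.01820936 0.04      ] [ 0.42553643 -0.15784384  0.04      ] 0.1796646504164922 78.4925920694752
78.41596388250474
[ 0.50864588 -0.03096822  0.04      ] [ 0.48157657 -0.16905277  0.04      ] [ 0.48224544 -0.16907023  0.04      ]
[ 0.49511123 -0.10001049  0.04      ]
h0 165.57 turn -90.07 end [ 0.4951 -0.1001  0.26  ]
[[[-4.31, -3.1, -0.04], [-0.1, 0.0, 6.0]], [[-4.62, -2.64, -0.05], [0.0, 0.0, 6.0]], [[-4.87, -2.13, -0.05], [0.0, 0.0, 6.0]], [[-5.06, -1.62, -0.05], [0.0, 0.0, 6.0]], [[-5.2, -1.08, -0.05], [0.0, 0.0, 6.0]], [[-5.29, -0.53, -0.05], [0.0, 0.0, 6.0]], [[-4.9, -2.1, -0.0], [0.0, 0.0, 6.0]], [[-5.09, -1.58, -0.0], [0.0, 0.0, 6.0]], [[-5.22, -1.03, -0.0], [0.0, 0.0, 6.0]], [[-5.31, -0.48, -0.0], [0.0, 0.0, 6.0]], [[-5.32, 0.07, -0.0], [0.0, -0.0, 6.1]], [[-5.29, 0.64, -0.0], [0.0, -0.0, 6.0]], [[-5.19, 1.19, -0.0], [0.0, -0.0, 6.0]], [[-5.04, 1.72, -0.0], [0.0, -0.0, 6.0]], [[-4.84, 2.25, -0.0], [0.0, -0.0, 6.0]]]
```

>>> {"op": "step_arm", "data": {
  "steps": [
    [[-4.3, -3.1, 0], [0, 0, 5.8]],
    [[-4.6, -2.6, 0], [0, 0, 5.8]],
    [[-4.9, -2.1, 0], [0, 0, 5.8]],
    [[-5.1, -1.6, 0], [0, 0, 5.8]],
    [[-5.2, -1.1, 0], [0, 0, 5.8]],
    [[-5.3, -0.5, 0], [0, 0, 5.8]],
    [[-4.9, -2.1, 0], [0, 0, 5.8]],
    [[-5.1, -1.6, 0], [0, 0, 5.8]],
    [[-5.2, -1.0, 0], [0, 0, 5.8]],
    [[-5.3, -0.5, 0], [0, 0, 5.8]],
    [[-5.3, 0.1, 0], [0, 0, 5.8]],
    [[-5.3, 0.6, 0], [0, 0, 5.8]]
  ],
  "claw": -1
}}

```text
clock: 1.6
tool_pos: [0.4622, 0.0578, 0.2576]
eef_rot: [0.67, 0.742, 0.0, -0.0]
contact_force: [1.1, 0.4, 0.5]
opening: 0.005
finger_force: 0.0
```

>>> {"op": "step_arm", "data": {
  "steps": [
    [[-5.2, 1.2, 0], [0, 0, 5.8]],
    [[-5.0, 1.7, 0], [0, 0, 5.8]],
    [[-4.8, 2.2, 0], [0, 0, 5.8]],
    [[0, 0, 0], [0, 0, 0]],
    [[0, 0, 0], [0, 0, 0]]
  ]
}}

```text
clock: 2.22
tool_pos: [0.5131, -0.0902, 0.2573]
eef_rot: [0.774, 0.634, -0.0, -0.001]
contact_force: [0.6, -0.0, -0.3]
opening: 0.006
finger_force: 0.0
```

```bash
python3 - <<'E'
from h import *
s=snap('wrist','w1');st=sensors.get_state()
t=load('t0'); print(s['position'],st['tool_pos'],st['eef_rot'],st['contact_force'])
for p in [(.5086,-.031,.0365),(.482,-.169,.0365)]:print(proj(s,p))
E
```

```text
[ 0.52767984 -0.02324716  0.38544124] [ 0.51313425 -0.08952183  0.25736196] [ 7.73264458e-01  6.34083044e-01 -6.37196601e-05 -8.76514141e-04] [-0.55516161  0.34609913  0.40723299]
[243.2827024  128.20446482]
[245.45898139 235.91998596]
```

View pics/w1.png

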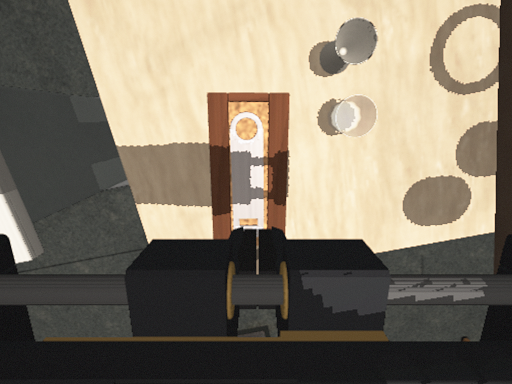

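The wrist view shows the ring hole at about (246,127), the tray's closed end at row 93 and the lip hidden behind the gripper at about row 235. I'll shift back along the opener for a second view.

>>> {"op": "step_arm", "data": {
  "steps": [
    [[-5, 0, 0], [0, 0, 0]],
    [[-3, -1.0, 0], [0, 0, 0]],
    [[0, 0, 0], [0, 0, 0]],
    [[0, 0, 0], [0, 0, 0]]
  ]
}}

```text
clock: 2.78
tool_pos: [0.4886, -0.1652, 0.2577]
eef_rot: [0.773, 0.634, 0.001, -0.001]
contact_force: [-0.4, 1.0, -0.6]
opening: 0.004
finger_force: 0.0
```

```bash
python3 - <<'E'
from h import *
s=snap('wrist','w2');st=sensors.get_state(); print(s['position'],st['tool_pos'])
img=np.hstack([load('w1')['img'][60:260,150:350],s['img'][60:260,150:350]])
cv2.imwrite('pics/c2.png',cv2.resize(img[:,:,::-1],None,fx=2,fy=2,interpolation=cv2.INTER_CUBIC))
E
```

```text
[ 0.50271887 -0.09826565  0.385899  ] [ 0.48875258 -0.16507945  0.25767172]
```

View pics/c2.png

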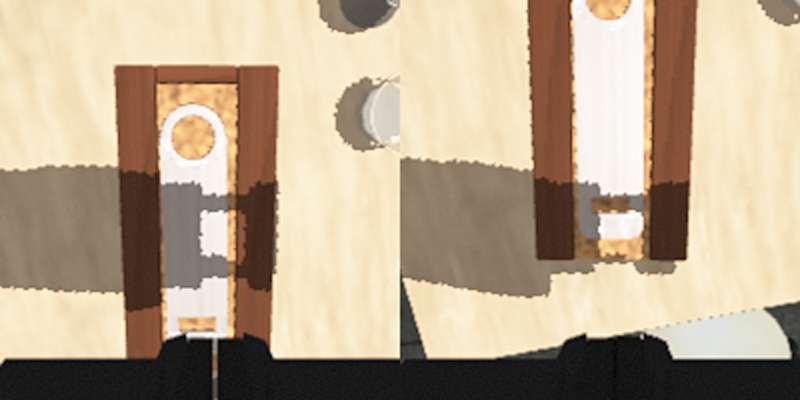

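```bash
python3 - <<'E'
from h import *
w1,w2=load('w1'),load('w2')
for n,w in(('w1',w1),('w2',w2)):
    hsv=cv2.cvtColor(w['img'],cv2.COLOR_RGB2HSV); m=((hsv[:,:,1]>95)&(hsv[:,:,0]<25)&(hsv[:,:,2]>60)).astype(np.uint8)
    g=((hsv[:,:,1]<70)).astype(np.uint8)
    for k,c in [(k,c) for k in(m,) for c in cv2.findContours(k,cv2.RETR_CCOMP,cv2.CHAIN_APPROX_NONE)[0]]:
        a=cv2.contourArea(c)
        if 60<a<8000: (x,y),rr=cv2.minEnclosingCircle(c);print(n,a,round(x,1),round(y,1),round(rr,1),cv2.boundingRect(c))
sl=tri((w1,248.5,222),(w2,255.5,162));print('slot',sl)
for u,v in((218,190),(294,190)):print('mouth corner',plane(w2,u,v,.04))
for u,v in((207.5,93),(289.5,93)):print('far corner',plane(w1,u,v,.04))
print('ring',plane(w1,247,128.5,.0365),'lip',plane(w2,257.5,180,.038), 'slotc',plane(w2,255.5,162,.0365),plane(w1,248.5,222,.0365))
E
```

```text
w1 1651.0 215.5 340.0 172.5 (43, 331, 346, 10)
w1 255.5 284.0 290.0 28.1 (280, 262, 9, 57)
w1 259.0 229.5 289.5 28.5 (227, 261, 8, 58)
w1 80.0 248.0 221.5 8.4 (240, 219, 17, 6)
w1 320.0 246.1 128.4 10.6 (236, 118, 21, 22)
w1 6599.5 248.0 164.2 81.7 (207, 93, 82, 147)
w2 1650.0 215.5 340.0 172.5 (43, 331, 346, 10)
w2 88.0 473.0 333.0 8.6 (467, 326, 14, 15)
w2 254.0 284.0 290.0 28.1 (280, 262, 9, 57)
w2 258.5 230.0 290.0 28.1 (227, 262, 8, 57)
w2 107.5 255.0 162.0 9.5 (246, 159, 19, 7)
w2 395.0 253.6 57.4 11.9 (243, 46, 22, 24)
w2 4902.5 254.5 108.9 72.0 (235, 37, 38, 144)
slot (array([ 0.49079704, -0.14807376,  0.04278408]), array([0.1, 0.1]))
mouth corner [ 0.43704793 -0.17421956  0.04      ]
mouth corner [ 0.53169723 -0.19300349  0.04      ]
far corner [0.47644764 0.01605449 0.04      ]
far corner [ 0.5696074  -0.00266835  0.04      ]
ring [ 0.51293277 -0.03222435  0.0365    ] lip [ 0.48868031 -0.17168573  0.038     ] slotc [ 0.49062917 -0.14900296  0.0365    ] [ 0.49007022 -0.15034586  0.0365    ]
```

```bash
python3 - <<'E'
from h import *
w1,w2=load('w1'),load('w2')
print(tri((w1,246.1,128.4),(w2,253.6,57.4)))
plan([[.508,-.062,.2],[.508,-.062,.064]],78.5)
E
```

```text
(array([ 0.51191109, -0.0318528 ,  0.03773673]), array([0., 0.]))
h0 78.79 turn -0.29 end [ 0.508 -0.062  0.064]
[[[3.49, -0.04, 1.93], [0.0, -0.1, 0.0]], [[3.5, -0.04, 1.92], [0.0, 0.0, 0.1]], [[3.49, -0.04, 1.92], [0.0, 0.0, 0.0]], [[0.0, -0.0, 4.53], [0.0, 0.0, 0.1]], [[0.0, -0.0, 4.54], [0.0, 0.0, 0.0]], [[0.01, -0.01, 4.53], [0.0, 0.0, 0.1]]]
```

Ring height is 37.7 mm and the ring–lip distance is 141 mm, both as expected. Now I descend with the jaws shut.

>>> {"op": "step_arm", "data": {
  "steps": [
    [[3.5, 0, 1.9], [0, 0, 0]],
    [[3.5, 0, 1.9], [0, 0, 0.2]],
    [[3.5, 0, 1.9], [0, 0, 0]],
    [[0, 0, 4.5], [0, 0, 0.1]],
    [[0, 0, 4.5], [0, 0, 0]],
    [[0, 0, 4.0], [0, 0, 0]],
    [[0, 0, 0.3], [0, 0, 0]],
    [[0, 0, 0], [0, 0, 0]]
  ]
}}

```text
clock: 3.82
tool_pos: [0.5095, -0.0637, 0.0684]
eef_rot: [0.775, 0.632, 0.0, 0.0]
contact_force: [-0.1, 0.1, 0.4]
opening: 0.0
finger_force: 0.0
```

>>> {"op": "step_arm", "data": {
  "steps": [
    [[0, 0, 0.1], [0, 0, 0]],
    [[0, 0, 0.1], [0, 0, 0]],
    [[0, 0, 0.1], [0, 0, 0]],
    [[0, 0, 0], [0, 0, 0]]
  ]
}}

```text
clock: 4.32
tool_pos: [0.509, -0.0646, 0.0649]
eef_rot: [0.776, 0.631, 0.0, 0.0]
contact_force: [0.2, -0.5, -0.5]
opening: 0.006
finger_force: 0.0
```

>>> {"op": "step_arm", "data": {
  "steps": [
    [[0, 0, 0.2], [0, 0, 0]],
    [[0, 0, 0.2], [0, 0, 0]],
    [[0, 0, 0.1], [0, 0, 0]],
    [[0, 0, 0.1], [0, 0, 0]],
    [[0, 0, 0], [0, 0, 0]]
  ]
}}

```text
clock: 4.95
tool_pos: [0.5089, -0.0645, 0.0586]
eef_rot: [0.776, 0.631, -0.0, -0.0]
contact_force: [-0.3, -0.6, 0.1]
opening: 0.004
finger_force: 0.0
```

>>> {"op": "step_arm", "data": {
  "steps": [
    [[0, 0, 0.05], [0, 0, 0]],
    [[0, 0, 0.05], [0, 0, 0]],
    [[0, 0, 0], [0, 0, 0]]
  ]
}}

```text
clock: 5.32
tool_pos: [0.5089, -0.0645, 0.0577]
eef_rot: [0.776, 0.631, 0.0, -0.0]
contact_force: [0.8, 0.8, 0.4]
opening: 0.009
finger_force: 0.0
```

>>> {"op": "step_arm", "data": {
  "steps": [
    [[0, 0, 0.05], [0, 0, 0]],
    [[0, 0, 0], [0, 0, 0]]
  ]
}}

```text
clock: 5.58
tool_pos: [0.5089, -0.0646, 0.0574]
eef_rot: [0.776, 0.631, 0.0, 0.0]
contact_force: [0.3, 0.1, 2.3]
opening: 0.006
finger_force: 1.3
```

>>> {"op": "step_arm", "data": {
  "steps": [
    [[0, 0, 0.03], [0, 0, 0]],
    [[0, 0, 0], [0, 0, 0]]
  ]
}}

```text
clock: 5.82
tool_pos: [0.5089, -0.0646, 0.0573]
eef_rot: [0.776, 0.631, 0.0, 0.0]
contact_force: [-0.9, 1.0, 5.0]
opening: 0.004
finger_force: 2.9
```

>>> {"op": "step_arm", "data": {
  "steps": [
    [[-0.2, 0, 0.02], [0, 0, 0]],
    [[-0.3, 0, 0], [0, 0, 0]],
    [[-0.4, 0, 0], [0, 0, 0]],
    [[-0.4, 0, 0], [0, 0, 0]],
    [[-0.4, 0, 0], [0, 0, 0]],
    [[-0.3, 0, 0], [0, 0, 0]],
    [[0, 0, 0], [0, 0, 0]]
  ]
}}

```text
clock: 6.7
tool_pos: [0.5058, -0.0836, 0.0573]
eef_rot: [0.775, 0.631, 0.001, 0.0]
contact_force: [1.3, 1.9, 6.9]
opening: 0.003
finger_force: 3.3
```

```bash
cat > jut.py <<'E'
from h import *
import sys
s=snap('wrist',sys.argv[1]);t=snap('top',sys.argv[1]+'t')
st=sensors.get_state();print(st['tool_pos'],st['contact_force'])
for n,w in(('w',s),('t',t)):
    hsv=cv2.cvtColor(w['img'],cv2.COLOR_RGB2HSV)
    m=((hsv[:,:,1]>95)&(hsv[:,:,0]<25)&(hsv[:,:,2]>60)).astype(np.uint8)
    if n=='w':
        for c in cv2.findContours(m,cv2.RETR_CCOMP,cv2.CHAIN_APPROX_NONE)[0]:
            a=cv2.contourArea(c);(x,y),rr=cv2.minEnclosingCircle(c)
            if 60<a<4000 and a>.6*np.pi*rr*rr: print('hole?',a,round(x,1),round(y,1),round(rr,1),plane(w,x,y,.0365).round(4))
E
python3 jut.py j1
```

```text
[ 0.50578523 -0.08358026  0.05725492] [-0.09070545  1.54054716  5.64849917]
hole? 1608.5 248.6 186.4 23.5 [ 0.5088 -0.0506  0.0365]
```

The opener follows: its ring moved 18.8 mm against 19.3 mm of tool travel. I continue the slide.

>>> {"op": "step_arm", "data": {
  "steps": [
    [[-0.3, 0, 0], [0, 0, 0]],
    [[-0.4, 0, 0], [0, 0, 0]],
    [[-0.4, 0, 0], [0, 0, 0]],
    [[-0.4, 0, 0], [0, 0, 0]],
    [[-0.4, 0, 0], [0, 0, 0]],
    [[-0.4, 0, 0], [0, 0, 0]],
    [[-0.4, 0, 0], [0, 0, 0]],
    [[-0.3, 0, 0], [0, 0, 0]],
    [[0, 0, 0], [0, 0, 0]]
  ]
}}

```text
clock: 7.92
tool_pos: [0.4997, -0.113, 0.0573]
eef_rot: [0.775, 0.631, 0.001, 0.0]
contact_force: [1.1, 2.0, 6.4]
opening: 0.006
finger_force: 3.3
```

>>> {"op": "step_arm", "data": {
  "steps": [
    [[-0.3, 0, 0], [0, 0, 0]],
    [[-0.4, 0, 0], [0, 0, 0]],
    [[-0.4, 0, 0], [0, 0, 0]],
    [[-0.4, 0, 0], [0, 0, 0]],
    [[-0.3, 0, 0], [0, 0, 0]],
    [[0, 0, 0], [0, 0, 0]]
  ]
}}

```text
clock: 8.68
tool_pos: [0.496, -0.1307, 0.0572]
eef_rot: [0.775, 0.631, 0.001, 0.0]
contact_force: [1.5, 1.4, 6.1]
opening: 0.002
finger_force: 3.2
```

```bash
python3 jut.py j2
```

```text
[ 0.49597788 -0.13065022  0.05721833] [0.9909153  2.33252456 5.89408325]
hole? 1612.5 248.5 186.9 23.6 [ 0.4989 -0.098   0.0365]
```

>>> {"op": "step_arm", "data": {
  "steps": [
    [[-0.3, 0, 0], [0, 0, 0]],
    [[-0.3, 0, 0], [0, 0, 0]],
    [[0, 0, 0], [0, 0, 0]],
    [[0, 0, -0.3], [0, 0, 0]],
    [[0, 0, -1.0], [0, 0, 0]],
    [[0, 0, -4], [0, 0, 0]],
    [[0, 0, -6], [0, 0, 0]],
    [[-6, 0, -5.5], [0, 0, 0]],
    [[-6, 0, 0], [0, 0, 0]],
    [[0, 0, 0], [0, 0, 0]],
    [[0, 0, 0], [0, 0, 0]]
  ]
}}

```text
clock: 10.15
tool_pos: [0.4719, -0.2404, 0.212]
eef_rot: [0.776, 0.631, 0.0, -0.001]
contact_force: [0.1, 0.2, -0.0]
opening: 0.004
finger_force: 0.0
```

```bash
python3 jut.py w3
```

```text
[ 0.47255447 -0.23901973  0.21167629] [0.47652205 0.28222843 0.79639833]
hole? 554.0 253.5 43.0 14.2 [ 0.4976 -0.1032  0.0365]
```

View pics/w3.png

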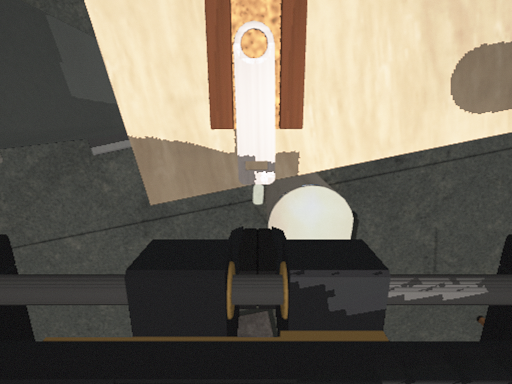

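The opener juts out flat: mouth at row 129, slot at (257,165), lip at (256,184), ring hole at (253.5,43).

```bash
python3 - <<'E'
from h import *
w=load('w3')
hsv=cv2.cvtColor(w['img'],cv2.COLOR_RGB2HSV);g=(hsv[:,:,1]<40)
for v in(100,115,140,145,150):
    x=np.where(g[v,225:290])[0]+225;print(v,x.min(),x.max(),plane(w,(x.min()+x.max())/2,v,.0365).round(4), np.linalg.norm(plane(w,x.min()-.5,v,.0365)-plane(w,x.max()+.5,v,.0365)).round(4))
r_=plane(w,253.5,43,.0365);l=plane(w,256,184,.0365);print(r_,l,np.linalg.norm(r_-l))
print('mouth',plane(w,209,129,.04),plane(w,303,129,.04))
m=(plane(w,209,129,.04)+plane(w,303,129,.04))/2
u=np.array([np.cos(np.radians(78.5)),np.sin(np.radians(78.5)),0]);print('jut ring-based',140-(r_-m)@u*1000)
d=r_-plane(w,256.5,150,.0365);print('opener yaw',np.degrees(np.arctan2(d[1],d[0])))
uo=d/np.linalg.norm(d)
c=r_-uo*.108;print('grasp',c)
plan([[c[0],c[1],.1]],78.5)
E
```

```text
100 235 274 [ 0.4878 -0.155   0.0365] 0.041
115 236 274 [ 0.4852 -0.1696  0.0365] 0.0405
140 237 275 [ 0.481  -0.1948  0.0365] 0.0415
145 237 275 [ 0.48   -0.1999  0.0365] 0.0416
150 237 275 [ 0.4789 -0.2051  0.0365] 0.0418
[ 0.49764061 -0.1032272   0.0365    ] [ 0.47122607 -0.2417139   0.0365    ] 0.1409833103064928
mouth [ 0.43552156 -0.17357236  0.04      ] [ 0.53124394 -0.1934517   0.04      ]
jut ring-based 58.484351403265634
opener yaw 79.85558566128206
grasp [ 0.47861858 -0.20953883  0.0365    ]
h0 78.42 turn 0.08 end [ 0.4786 -0.2095  0.1   ]
[[[1.0, 0.0, 3.72], [-0.1, -0.1, -0.0]], [[1.0, 0.0, 3.73], [0.0, 0.0, -0.1]], [[1.01, 0.0, 3.72], [0.0, 0.0, 0.0]]]
```

>>> {"op": "step_arm", "data": {
  "steps": [
    [[1.0, 0, 3.7], [0, 0, -0.4]],
    [[1.0, 0, 3.7], [0, 0, -0.4]],
    [[1.0, 0, 3.7], [0, 0, 0]],
    [[0, 0, 0], [0, 0, 0]],
    [[0, 0, 0], [0, 0, 0]],
    [[0, 0, 0], [0, 0, 0]]
  ],
  "claw": 0.5,
  "grip_force": 30
}}

```text
clock: 11.0
tool_pos: [0.479, -0.2121, 0.1024]
eef_rot: [0.771, 0.636, 0.001, 0.001]
contact_force: [0.2, -0.5, 0.2]
opening: 0.659
finger_force: 0.0
```

```bash
python3 - <<'E'
from h import *
s=snap('wrist','w4');print(sensors.get_state()['opening'])
plan([[.4786,-.2095,.039]],79.3,maxmm=30)
cv2.imwrite('pics/w4.png',s['img'][:,:,::-1])
E
```

```text
0.7093777928737536
h0 79.05 turn 0.25 end [ 0.4786 -0.2095  0.039 ]
[[[0.09, -0.03, 2.11], [0.1, 0.0, -0.1]], [[0.08, -0.03, 2.11], [0.0, 0.0, -0.1]], [[0.09, -0.03, 2.11], [0.0, 0.0, -0.1]]]
```

View pics/w4.png

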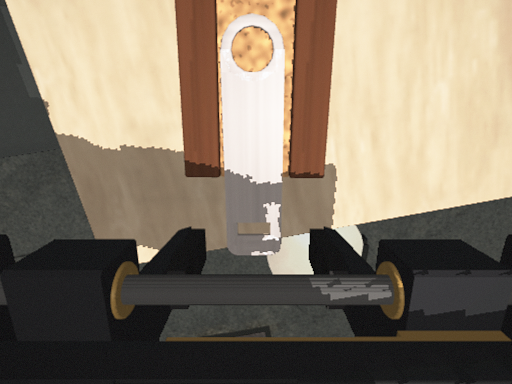

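The jaws straddle the jutting end: fingers at columns 205 and 310, opener at 226–281. I descend, then close.

>>> {"op": "step_arm", "data": {
  "steps": [
    [[0.1, 0, 2.0], [0, 0, 0]],
    [[0.1, 0, 2.0], [0, 0, -0.2]],
    [[0.1, 0, 1.5], [0, 0, 0]],
    [[0, 0, 0.7], [0, 0, 0]],
    [[0, 0, 0], [0, 0, 0]],
    [[0, 0, 0], [0, 0, 0]]
  ]
}}

```text
clock: 11.8
tool_pos: [0.4791, -0.2087, 0.0394]
eef_rot: [0.77, 0.638, 0.0, 0.0]
contact_force: [0.1, 0.8, -0.2]
opening: 0.747
finger_force: 0.0
```

>>> {"op": "step_arm", "data": {
  "steps": [
    [[0, 0, 0], [0, 0, 0]],
    [[0, 0, 0], [0, 0, 0]],
    [[0, 0, 0], [0, 0, 0]],
    [[0, 0, 0], [0, 0, 0]],
    [[0, 0, 0], [0, 0, 0]],
    [[0, 0, 0], [0, 0, 0]]
  ],
  "claw": -1,
  "grip_force": 30
}}

```text
clock: 12.55
tool_pos: [0.4788, -0.2085, 0.039]
eef_rot: [0.77, 0.638, 0.0, 0.0]
contact_force: [-0.3, 0.6, 0.3]
opening: 0.441
finger_force: 30.0
```

Gripped at about 40 mm opening. I lift.

>>> {"op": "step_arm", "data": {
  "steps": [
    [[0, 0, 0], [0, 0, 0]],
    [[0, 0, -0.3], [0, 0, 0]],
    [[0, 0, -0.5], [0, 0, 0]],
    [[0, 0, -1.0], [0, 0, 0]],
    [[0, 0, -1.5], [0, 0, 0]],
    [[0, 0, -2], [0, 0, 0]],
    [[0, 0, -2], [0, 0, 0]],
    [[0, 0, -2], [0, 0, 0]],
    [[0, 0, -1], [0, 0, 0]],
    [[0, 0, 0], [0, 0, 0]],
    [[0, 0, 0], [0, 0, 0]]
  ],
  "grip_force": 40
}}

```text
clock: 13.92
tool_pos: [0.4784, -0.2084, 0.1415]
eef_rot: [0.77, 0.638, -0.0, -0.0]
contact_force: [0.3, -0.2, -1.4]
opening: 0.437
finger_force: 47.2
```

```bash
python3 - <<'E'
from h import *
s=snap('wrist','w5');t=snap('top','t5');st=sensors.get_state();print(st['tool_pos'],st['contact_force'],st['opening'])
b=t['img'][165:235,225:285,::-1]
im=np.zeros((580,800,3),np.uint8);im[:384,:512]=s['img'][:,:,::-1]
im[0:336,512:800]=cv2.resize(b,(288,336),interpolation=cv2.INTER_CUBIC)
cv2.imwrite('pics/c5.png',im[:384])
E
```

```text
[ 0.47832927 -0.20832363  0.14127579] [ 0.99584744 -0.24312157 -0.40559466] 0.4362386984029379
```

View pics/c5.png

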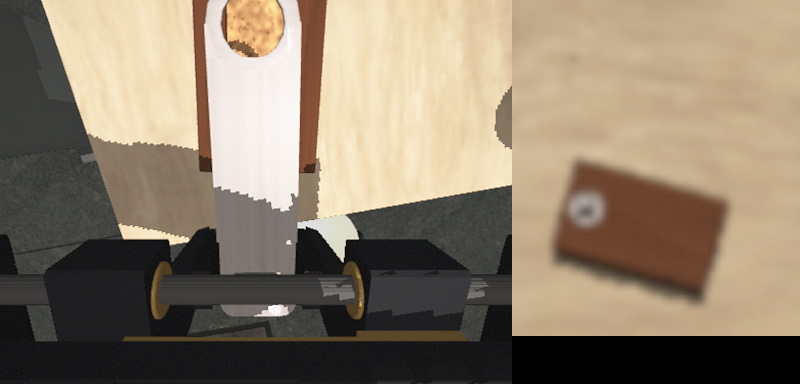

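Held flat, with the ring hole at (254,25). The pin in the top view is at (240.2,208.5).

```bash
python3 - <<'E'
from h import *
w=load('w5');t=load('t5');st=sensors.get_state()
for p in (0,-4,-8):
  for s in(.103,.108,.113):
    Rm=R.from_quat(st['eef_rot'])*R.from_euler('y',p,degrees=True)
    f=lambda v:proj(w,st['tool_pos']+Rm.apply(v))
    print(p,s,f([s,0,-.0025]).round(1),(f([s,.013,-.0025])-f([s,-.013,-.0025])).round(1))
hsv=cv2.cvtColor(w['img'],cv2.COLOR_RGB2HSV)[0:57,200:300]
print(np.where(hsv[25,:,1]>60)[0][[0,-1]]+200,[np.where(hsv[:,53,1]>60)[0].max()])
print('pin',plane(t,240.2,208.5,.06))
p=plane(t,240.2,208.5,.06);u=np.array([.2,.98,0])
q=p-u*.178;q[2]=.16
plan([q],78.5,maxmm=40)
E
```

```text
0 0.103 [254.8  29. ] [65.1  0. ]
0 0.108 [254.8  14.8] [65.9  0. ]
0 0.113 [2.547e+02 2.000e-01] [66.7  0. ]
-4 0.103 [254.9  34.4] [61.3  0. ]
-4 0.108 [254.9  21.4] [61.8  0. ]
-4 0.113 [254.9   8.2] [62.4  0. ]
-8 0.103 [255.   40.4] [57.9  0. ]
-8 0.108 [255.   28.5] [58.2  0. ]
-8 0.113 [255.   16.5] [58.5  0. ]
[200 283] [np.int64(56)]
pin [0.46795247 0.24912507 0.06      ]
h0 79.28 turn -0.78 end [0.4323 0.0747 0.16  ]
[[[3.37, -1.22, -0.23], [-0.1, -0.0, 0.1]], [[3.37, -1.23, -0.23], [0.0, -0.0, 0.1]], [[3.36, -1.24, -0.24], [0.0, -0.0, 0.1]], [[3.36, -1.24, -0.23], [0.0, -0.0, 0.1]], [[3.36, -1.24, -0.23], [0.0, -0.0, 0.1]], [[3.36, -1.26, -0.24], [0.0, -0.0, 0.1]], [[3.36, -1.25, -0.23], [0.0, -0.0, 0.1]], [[3.35, -1.27, -0.24], [0.0, -0.0, 0.1]]]
```

>>> {"op": "step_arm", "data": {
  "steps": [
    [[1.5, -0.6, -0.5], [0, 0, 0]],
    [[3.0, -1.0, -0.5], [0, 0, 0.2]],
    [[3.4, -1.2, -0.5], [0, 0, 0]],
    [[3.4, -1.3, -0.4], [0, 0, 0.2]],
    [[3.4, -1.3, 0], [0, 0, 0]],
    [[3.4, -1.3, 0], [0, 0, 0.2]],
    [[3.4, -1.3, 0], [0, 0, 0]],
    [[3.0, -1.2, 0], [0, 0, 0.2]],
    [[2.2, -0.8, 0], [0, 0, 0]],
    [[0, 0, 0], [0, 0, 0]],
    [[0, 0, 0], [0, 0, 0]]
  ]
}}

```text
clock: 15.4
tool_pos: [0.4317, 0.0722, 0.161]
eef_rot: [0.775, 0.632, -0.0, 0.0]
contact_force: [-0.3, -0.3, -1.5]
opening: 0.435
finger_force: 47.2
```

```bash
python3 - <<'E'
from h import *
w=snap('wrist','w6');s=snap('scene','s6');t=snap('top','t6');st=sensors.get_state();print(st['tool_pos'],st['eef_rot'],st['opening'])
print('pin proj scene',proj(s,[.468,.249,.06]),'tcp',proj(s,st['tool_pos']),'wr',proj(w,[.468,.249,.06]),proj(w,[.468,.249,.035]))
c=proj(s,[.455,.17,.1]).astype(int)
b=s['img'][c[1]-50:c[1]+50,c[0]-48:c[0]+48,::-1]
im=np.hstack([w['img'][:,:,::-1],np.zeros((384,288,3),np.uint8)]);im[:300,512:]=cv2.resize(b,(288,300),interpolation=cv2.INTER_CUBIC);print('crop origin',c-[48,50])
cv2.imwrite('pics/c6.png',im)
E
```

```text
[0.43203232 0.07162184 0.161     ] [ 7.75178462e-01  6.31742272e-01 -1.31847538e-04  1.91322935e-04] 0.4343477574117292
pin proj scene [267.35798153 203.05976265] tcp [304.43274778 157.70325103] wr [256.13045221 -52.49010056] [256.23926182 -33.38134232]
crop origin [235 133]
```

View pics/c6.png

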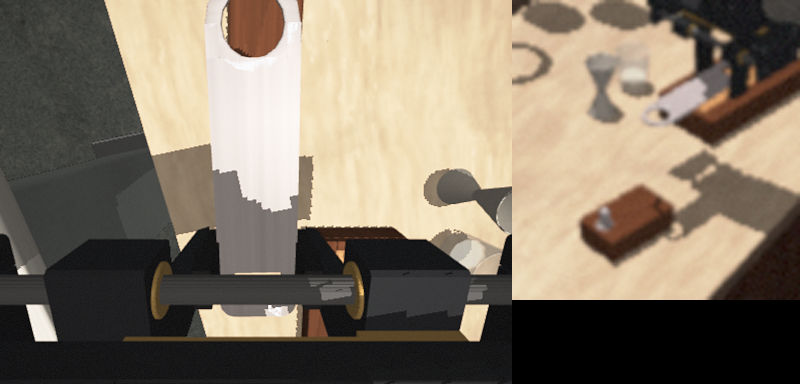

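The wrist view shows the stand through the hole, centred at (253,25). The scene crop shows the pin tip at about (265.7,203.7) and the held ring at about (282.7,171). I triangulate both.

```bash
python3 - <<'E'
from h import *
w,s,t=load('w6'),load('s6'),load('t5')
st=sensors.get_state();Rm=R.from_quat(st['eef_rot'])
pin=tri((s,265.7,203.7),(t,240.2,208.5));print('pin tip',pin)
rg=tri((w,253,25),(s,282.7,171));print('ring',rg,'tool frame',Rm.inv().apply(rg[0]-st['tool_pos']))
# top view block: mask
for tag in('t5',):
    img=load(tag)['img'];hsv=cv2.cvtColor(img,cv2.COLOR_RGB2HSV)
    m=((hsv[:,:,1]>110)&(hsv[:,:,2]<130)&((hsv[:,:,0]<15))).astype(np.uint8);m[:, :230]=0;m[:,275:]=0;m[:195]=0;m[232:]=0
    c=max(cv2.findContours(m,cv2.RETR_EXTERNAL,cv2.CHAIN_APPROX_NONE)[0],key=cv2.contourArea)
    bx=cv2.boxPoints(cv2.minAreaRect(c));print(bx.round(1).tolist())
    P=np.array([plane(t,*q,.035) for q in bx]);print(P.round(4),np.linalg.norm(P-np.roll(P,1,0),axis=1).round(3),P.mean(0))
    g=img[200:217,232:248].astype(int);print(hsv[200:217,232:248,1])
E
```

```text
pin tip (array([0.47098538, 0.25044801, 0.05602423]), array([2.5, 2.5]))
ring (array([0.45279368, 0.17647573, 0.15814811]), array([0.8, 0.8])) tool frame [ 0.1068876  -0.00082602  0.00280409]
[[233.1999969482422, 217.0], [238.3000030517578, 198.39999389648438], [269.1000061035156, 206.89999389648438], [263.8999938964844, 225.5]]
[[0.446  0.2696 0.035 ]
 [0.503  0.2574 0.035 ]
 [0.4814 0.1644 0.035 ]
 [0.4249 0.1775 0.035 ]] [0.094 0.058 0.095 0.058] [0.46381942 0.2172045  0.035     ]
[[ 70  71  71  71  71  79 106 140 142 142 134 122 116 105  93  86]
 [ 73  73  73  71  73  84 119 145 148 146 147 148 147 140 131 119]
 [ 73  73  73  73  77  93 125 146 148 146 146 148 150 148 146 146]
 [ 73  73  73  73  80 101 132 137 137 139 144 146 147 147 148 150]
 [ 75  74  73  74  83 108 110  94  93  98 111 131 146 150 147 147]
 [ 74  74  75  75  86  85  61  45  46  52  66  93 131 147 147 147]
 [ 72  72  73  77  80  55  36  26  26  30  38  58 104 143 147 146]
 [ 74  73  75  81  74  40  26  24  21  25  29  43  83 136 149 150]
 [ 73  73  76  85  71  40  27  23  23  24  27  38  75 135 145 147]
 [ 75  74  79  95  82  45  30  28  23  24  29  42  86 141 148 147]
 [ 75  75  84 109 106  64  42  30  28  29  40  61 105 144 146 148]
 [ 73  76  87 121 134 100  66  45  38  45  64  95 132 147 148 146]
 [ 74  77  93 128 147 139 113  90  83  94 112 137 145 148 147 148]
 [ 75  81 103 134 146 147 145 144 140 147 146 149 150 148 147 148]
 [ 76  88 116 144 147 149 149 147 148 147 147 149 149 148 145 149]
 [ 77  90 123 147 148 148 148 148 147 148 147 146 149 145 146 149]
 [ 77  86 114 146 146 148 148 150 151 149 151 148 146 148 148 147]]
```

Pin is about (0.4715, 0.251), stand heading 77°, and the two estimates agree. I move above the pin.

```bash
python3 - <<'E'
from h import *
plan([[.4484,.1465,.161],[.4484,.1465,.09]],77,maxmm=25)
E
```

```text
h0 78.36 turn -1.36 end [0.4484 0.1465 0.09  ]
[[[1.92, 0.02, -0.0], [0.0, 0.0, 0.2]], [[1.91, 0.02, -0.0], [0.0, 0.0, 0.2]], [[1.92, 0.01, -0.0], [0.0, 0.0, 0.2]], [[1.91, 0.0, -0.0], [0.0, 0.0, 0.2]], [[0.01, 0.0, 2.36], [0.0, 0.0, 0.2]], [[-0.0, 0.0, 2.37], [0.0, 0.0, 0.2]], [[-0.0, 0.0, 2.37], [0.0, 0.0, 0.2]]]
```

>>> {"op": "step_arm", "data": {
  "steps": [
    [[1.4, 0, 0], [0, 0, 0.3]],
    [[1.9, 0, 0], [0, 0, 0.3]],
    [[2.0, 0, 0], [0, 0, 0.3]],
    [[1.6, 0, 0], [0, 0, 0.3]],
    [[0.7, 0, 1.5], [0, 0, 0.2]],
    [[0, 0, 2.3], [0, 0, 0]],
    [[0, 0, 2.0], [0, 0, 0]],
    [[0, 0, 1.3], [0, 0, 0]],
    [[0, 0, 0], [0, 0, 0]],
    [[0, 0, 0], [0, 0, 0]]
  ]
}}

```text
clock: 16.8
tool_pos: [0.4481, 0.147, 0.0902]
eef_rot: [0.782, 0.623, 0.0, 0.0]
contact_force: [0.1, -0.6, -1.4]
opening: 0.434
finger_force: 47.2
```

```bash
python3 - <<'E'
from h import *
w=snap('wrist','w7');s=snap('scene','s7');t=snap('top','t7');st=sensors.get_state();print(st['tool_pos'],st['eef_rot'])
c=proj(s,[.47,.24,.06]).astype(int)
im=np.zeros((600,800,3),np.uint8)
im[:240,:480]=cv2.resize(w['img'][0:80,175:335,::-1],(480,240),interpolation=cv2.INTER_CUBIC)
im[245:595,:480]=cv2.resize(s['img'][c[1]-35:c[1]+35,c[0]-48:c[0]+48,::-1],(480,350),interpolation=cv2.INTER_CUBIC)
im[0:400,485:785]=cv2.resize(t['img'][180:240,225:270,::-1],(300,400),interpolation=cv2.INTER_CUBIC)
print('scene origin',c-[48,35]);cv2.imwrite('pics/c7.png',im)
E
```

```text
[0.44823086 0.1471664  0.09051428] [7.82237054e-01 6.22980582e-01 5.89205560e-04 1.98820043e-04]
scene origin [220 166]
```

View pics/c7.png

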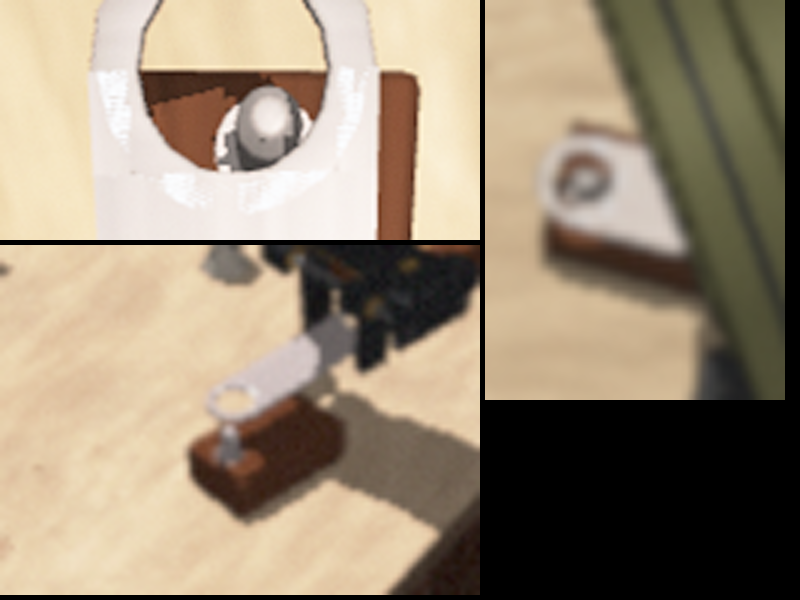

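Through the hole in the wrist crop, the pin tip is at px (264.3,37.3) and the hole centre at (253,25). So the pin is slightly to the right (+y in the tool frame). I compute the correction.

```bash
python3 - <<'E'
from h import *
w=load('w7');t=load('t7');s=load('s7');st=sensors.get_state();Rm=R.from_quat(st['eef_rot'])
T=lambda p:Rm.inv().apply(p-st['tool_pos']).round(4)
for z in(.058,.06): p=plane(w,264.3,37.3,z);print('tip',p,T(p))
for z in(.084,.088): p=plane(w,253,25,z);print('hole',p,T(p))
print('tip scene', tri((w,264.3,37.3),(s,220+229/5,166+(425-245)/5)))
print('ring w+s', T(tri((w,253,25),(s,220+235/5,166+(402-245)/5))[0]))
print('ring t+s', T(tri((t,225+(578-485)/6.667,180+178/6.667),(s,220+235/5,166+(402-245)/5))[0]))
E
```

```text
tip [0.47682996 0.25180356 0.058     ] [0.1084 0.0044 0.0326]
tip [0.47667263 0.25132782 0.06      ] [0.1079 0.0044 0.0306]
hole [0.47112462 0.25126958 0.084     ] [ 0.1066 -0.001   0.0066]
hole [0.47091895 0.25014981 0.088     ] [ 0.1054 -0.0009  0.0026]
tip scene (array([0.47530788, 0.25009521, 0.06244115]), array([1.3, 1.3]))
ring w+s [ 0.1052 -0.002   0.0052]
ring t+s [ 0.1062 -0.0045  0.0034]
```

>>> {"op": "step_arm", "data": {
  "steps": [
    [[0.1, 0.3, 0], [0, 0, 0]],
    [[0.1, 0.2, 0], [0, 0, 0]],
    [[0, 0, 1.0], [0, 0, 0]],
    [[0, 0, 0.9], [0, 0, 0]],
    [[0, 0, 0.4], [0, 0, 0]],
    [[0, 0, 0], [0, 0, 0]],
    [[0, 0, 0], [0, 0, 0]]
  ]
}}

```text
clock: 17.82
tool_pos: [0.4532, 0.1479, 0.067]
eef_rot: [0.782, 0.623, 0.0, -0.0]
contact_force: [0.2, -0.0, -0.1]
opening: 0.434
finger_force: 47.2
```

```bash
python3 - <<'E'
from h import *
w=snap('wrist','w8');s=snap('scene','s8');st=sensors.get_state();print(st['tool_pos'],st['contact_force'])
c=proj(s,[.47,.24,.05]).astype(int)
im=np.zeros((600,480,3),np.uint8)
im[:240]=cv2.resize(w['img'][0:80,175:335,::-1],(480,240),interpolation=cv2.INTER_CUBIC)
im[245:595]=cv2.resize(s['img'][c[1]-35:c[1]+35,c[0]-48:c[0]+48,::-1],(480,350),interpolation=cv2.INTER_CUBIC)
cv2.imwrite('pics/c8.png',im)
E
```

```text
[0.45329425 0.14795785 0.06712034] [ 0.56884982  0.91242293 -2.0414894 ]
```

View pics/c8.png

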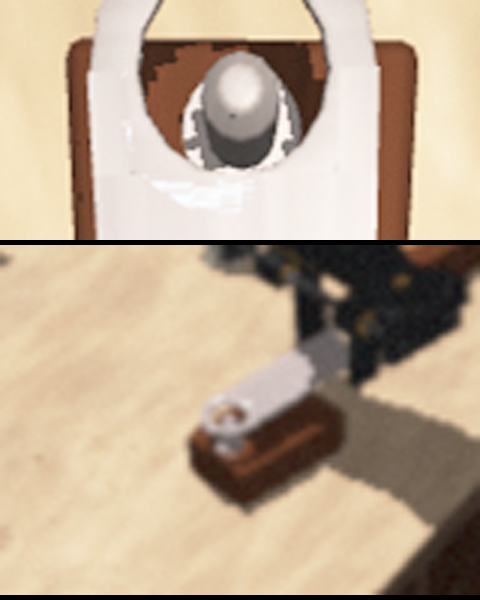

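The pin tip at crop (240,85) sits inside the hole centre at (234,75), within about 1 mm, and the opener is parallel to the block. I lower it.

>>> {"op": "step_arm", "data": {
  "steps": [
    [[0, 0.1, 0.3], [0, 0, 0]],
    [[0, 0, 0.4], [0, 0, 0]],
    [[0, 0, 0.4], [0, 0, 0]],
    [[0, 0, 0.4], [0, 0, 0]],
    [[0, 0, 0.4], [0, 0, 0]],
    [[0, 0, 0.3], [0, 0, 0]],
    [[0, 0, 0.1], [0, 0, 0]],
    [[0, 0, 0], [0, 0, 0]],
    [[0, 0, 0], [0, 0, 0]]
  ]
}}

```text
clock: 19.05
tool_pos: [0.4542, 0.1477, 0.044]
eef_rot: [0.782, 0.623, 0.0, -0.0]
contact_force: [0.1, -0.8, -1.3]
opening: 0.438
finger_force: 47.2
```

>>> {"op": "step_arm", "data": {
  "steps": [
    [[0, 0, 0.1], [0, 0, 0]],
    [[0, 0, 0.1], [0, 0, 0]],
    [[0, 0, 0], [0, 0, 0]],
    [[0, 0, 0], [0, 0, 0]]
  ]
}}

```text
clock: 19.55
tool_pos: [0.4541, 0.1477, 0.0419]
eef_rot: [0.782, 0.623, 0.0, -0.0]
contact_force: [0.9, 0.8, -1.4]
opening: 0.431
finger_force: 47.2
```

>>> {"op": "step_arm", "data": {
  "steps": [
    [[0, 0, 0.1], [0, 0, 0]],
    [[0, 0, 0], [0, 0, 0]],
    [[0, 0, 0], [0, 0, 0]]
  ]
}}

```text
clock: 19.92
tool_pos: [0.4541, 0.1477, 0.0409]
eef_rot: [0.782, 0.623, 0.0, -0.0]
contact_force: [0.3, 0.2, -2.2]
opening: 0.434
finger_force: 47.3
```

>>> {"op": "step_arm", "data": {
  "steps": [
    [[0, 0, 0.1], [0, 0, 0]],
    [[0, 0, 0], [0, 0, 0]],
    [[0, 0, 0], [0, 0, 0]]
  ]
}}

```text
clock: 20.3
tool_pos: [0.4542, 0.1476, 0.0399]
eef_rot: [0.782, 0.623, 0.0, -0.0]
contact_force: [0.1, -0.3, -1.0]
opening: 0.433
finger_force: 47.3
```

>>> {"op": "step_arm", "data": {
  "steps": [
    [[0, 0, 0.05], [0, 0, 0]],
    [[0, 0, 0], [0, 0, 0]],
    [[0, 0, 0], [0, 0, 0]]
  ]
}}

```text
clock: 20.68
tool_pos: [0.4542, 0.1477, 0.0394]
eef_rot: [0.782, 0.623, 0.0, -0.0]
contact_force: [0.6, -0.1, -1.1]
opening: 0.429
finger_force: 47.3
```

>>> {"op": "step_arm", "data": {
  "steps": [
    [[0, 0, 0.05], [0, 0, 0]],
    [[0, 0, 0], [0, 0, 0]],
    [[0, 0, 0], [0, 0, 0]]
  ]
}}

```text
clock: 21.05
tool_pos: [0.4542, 0.1477, 0.0391]
eef_rot: [0.782, 0.623, 0.0, -0.0]
contact_force: [0.6, -0.7, 2.5]
opening: 0.439
finger_force: 47.8
```

>>> {"op": "step_arm", "data": {
  "steps": [
    [[0, 0, 0.05], [0, 0, 0]],
    [[0, 0, 0], [0, 0, 0]],
    [[0, 0, 0], [0, 0, 0]]
  ]
}}

```text
clock: 21.42
tool_pos: [0.4542, 0.1477, 0.0387]
eef_rot: [0.782, 0.623, 0.0, 0.0]
contact_force: [-0.3, -0.7, 5.5]
opening: 0.436
finger_force: 48.2
```

Seated with light contact. I ease the grip, then release and rise straight up.

>>> {"op": "step_arm", "data": {
  "steps": [
    [[0, 0, -0.05], [0, 0, 0]],
    [[0, 0, 0], [0, 0, 0]]
  ],
  "grip_force": 6
}}

```text
clock: 21.68
tool_pos: [0.4541, 0.1476, 0.0388]
eef_rot: [0.782, 0.623, -0.0, -0.0]
contact_force: [-0.3, -0.7, 1.3]
opening: 0.451
finger_force: 6.0
```

>>> {"op": "step_arm", "data": {
  "steps": [
    [[0, 0, 0], [0, 0, 0]],
    [[0, 0, 0], [0, 0, 0]],
    [[0, 0, 0], [0, 0, 0]],
    [[0, 0, 0], [0, 0, 0]],
    [[0, 0, 0], [0, 0, 0]],
    [[0, 0, -1], [0, 0, 0]],
    [[0, 0, -3], [0, 0, 0]],
    [[0, 0, -4], [0, 0, 0]],
    [[0, 0, -4], [0, 0, 0]],
    [[-3, 0, -3], [0, 0, 0]],
    [[0, 0, 0], [0, 0, 0]],
    [[0, 0, 0], [0, 0, 0]]
  ],
  "claw": 0.5
}}

```text
clock: 23.18
tool_pos: [0.4473, 0.1191, 0.1889]
eef_rot: [0.782, 0.623, 0.0, -0.0]
contact_force: [0.5, 0.0, 0.5]
opening: 0.751
finger_force: 0.0
```

```bash
python3 - <<'E'
from h import *
w=snap('wrist','w9');s=snap('scene','s9');st=sensors.get_state();print(st['tool_pos'],st['contact_force'],st['opening'])
c=proj(s,[.47,.2,.05]).astype(int)
im=np.zeros((600,512,3),np.uint8)
im[:240]=w['img'][:240,:,::-1]
im[245:595,:480]=cv2.resize(s['img'][c[1]-35:c[1]+35,c[0]-48:c[0]+48,::-1],(480,350),interpolation=cv2.INTER_CUBIC)
cv2.imwrite('pics/c9.png',im)
E
```

```text
[0.44712148 0.11932413 0.18820528] [ 0.95875262  0.04769748 -1.08209049] 0.749843792788526
```

View pics/c9.png

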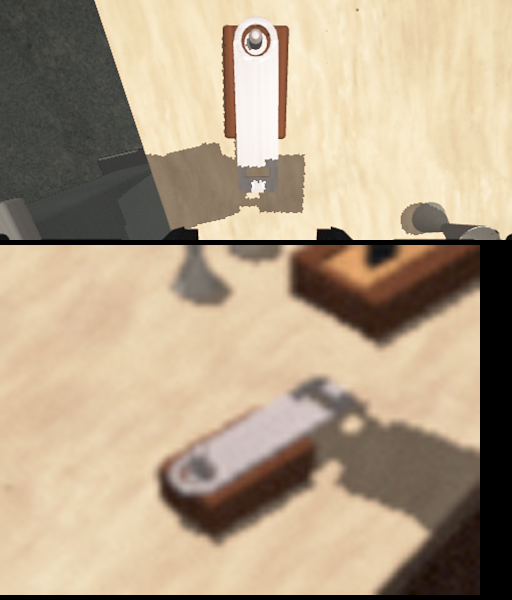

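The ring is on the pin at (255,40), and the opener lies flat along the block with its slotted end jutting out over the block's -x end. The gripper is clear of everything.

```bash
python3 -c "
from plant import finish_job
print(finish_job())"
```

```text
the job is handed in; nothing more can be done
None
```

The job is handed in at about 23 s on the clock: the opener's ring is over the steel pin, it lies flat along the wooden block, the gripper has let go, and the arm stayed clear of the jigger, glass, tin and cup.

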